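# Clamp the keep bracket and hold its hidden bolt head

### The job

Wind the T-handle of the bench clamp clockwise until its pad presses the steel bracket's strap firmly onto the bed, then reach down into the narrow gap behind the bracket's front cheek and grip the hidden hex bolt head by two opposite flats. The spanner on the nut has drooped onto the bench and turned the bolt with it: turn the head until the spanner is level, and finish holding the head there so that it cannot turn and I can pull on the spanner. Do not let go at the end, keep the bracket where it is in the clamp and leave everything else on the bench alone.

Things in the scene. Friction and masses are not known exactly. Their poses are not given: they have to be found in the camera images.
- clamp: Bench C-clamp, fixed: dark steel bed bar 40 mm wide (x), 285 mm long (y), 20 mm thick, with a grey C-frame 24 mm wide, its arm's top 102 mm and its threaded boss 106 mm above the bench. Origin: on the bench under the bed; y along the bed. The vertical screw is at y = +80 mm, the C's spine at y = +125 to +160 mm. Place and yaw differ each time.
- clamp_handle (a joint): Turn of the T-handle about its vertical screw, rad: grows clockwise seen from above; screw, pad and handle sink 8 mm a turn (1.27 mm per rad). At 0 the pad is 12 mm above the strap; it touches at about 9.4, and a few tenths of a rad more, with about 5 N near the bar's end, make it firm. Free turning takes 0.08 N m; it stays where left. Starts at 1.5 to 5.
- handle_hub (a point): Centre of the T-handle: on the screw's axis, half-way up a round steel hub 22 mm in diameter and 26 mm tall, at the height of the bar (145 mm above the bench when the joint is 0, 133 mm when the pad touches). Its x axis runs along the bar. Nothing but the screw is below the bar down to the clamp's boss.
- bar_end (a point): Centre of the ball (15 mm) on one end of the handle's horizontal cross bar: a round steel bar 9 mm thick that goes through the hub and reaches 52 mm from the axis on both sides, with a ball on each end.
- clamp_screw: Clamp screw with its round swivel pad (28 mm across), which comes down on the strap; it only slides up and down with the handle.
- bracket: Steel keep bracket, 0.9 kg, loose on the bed: strap 48 mm wide (x), y -35 to +200 mm, 6 mm thick; on its end two upright cheeks, y -30 to +30 mm, 5 mm thick, tops 106 mm above the bench. The gap between them is 38 mm (x -19 to +19 mm), open at top and both ends. Origin: strap's underside below the bolt; x from front cheek (with bolt) to rear cheek, y along the strap to the clamp.
- gap_mouth (a point): Middle of the gap's open top, level with the cheeks' upper edges; axes as the bracket's. The rear cheek has a rectangular latch opening 30 mm wide.
- bolt_head: Hex bolt head in the gap, 19 mm across flats, 8 mm thick: on washers, 7 to 15 mm from the front cheek's inner face (bracket x -12 to -4 mm), 23 mm free to the rear cheek; its centre 80 mm above the bench, 26 mm below the gap's mouth, about 160 mm from the clamp screw. At the start (joint bolt 0) two flats are upright and face along the gap (+y and -y of the bracket).
- head_c (a point): Centre of the bolt head. Its x axis is the bolt's axis (horizontal, across the gap towards the rear cheek); its y axis is square to two of the flats: horizontal, along the gap towards the clamp, when the joint bolt is 0, and rising with it.
- bolt (a joint): Turn of the bolt with its nut and spanner, which turn with it, rad: 0 = the spanner's free end rests on the bench (the start); grows as that end rises (the head's upper side then goes away from the clamp); level at 0.32. It turns freely but for the spanner's weight, 0.12 to 0.2 N m, and falls back to 0 when let go.
- spanner: Combination spanner, 210 mm long, on the nut at the outer side of the front cheek (the side away from the gap), lying alongside strap and clamp; its free end (180 mm from the bolt's axis) points along the bracket's +y.
- spanner_end (a point): Middle of the spanner's free open end, 38 mm high; 80 mm above the bench when the spanner is level, 24 mm when it rests on the bench.
- padlock: Brass padlock lying on the bench, 80 x 45 x 22 mm; leave alone.
- lock_cylinder: Brass lock cylinder, 64 x 30 x 17 mm, lying behind the clamp; leave alone.
- spare_bolt: Loose spare bolt standing on its round head behind the clamp, 48 mm tall; leave alone.
- screwdriver: Screwdriver with a black handle, 190 mm; leave alone.
- lube_can: Can of lubricant, 52 mm across, 140 mm tall; leave alone.
- lock_case: Mortice lock case lying flat, 220 x 100 x 22 mm; leave alone.
- key_dish: Round steel dish with keys, 136 mm across, 28 mm high; leave alone.
- blank_box: Cardboard box of key blanks, 70 x 110 x 45 mm; leave alone.
Not all that is in view belongs to the job. Several things have the shape of the bracket; the one meant has the colours described above.

How it is judged (in metres and radians):
On the way, in this order (a step that is already met when the one before it is completed fails the run):
1. the clamp is wound down firmly on the bracket's strap (contact force between clamp_screw and bracket above 20 N), for 0.3 s.
2. the fingers grip the bolt head with the bracket still clamped (contact force between clamp_screw and bracket above 20 N and contact force between the fingers and bolt_head above 8 N), for 0.2 s.
At the end, for the whole second after the job is handed in: Finishes holding: clamp pad on bracket over 20 N, the head between the fingers (22 mm) and pressed over 8 N, bolt still (under 0.1 rad/s) with the spanner level within 7 degrees (joint bolt 0.20 to 0.44), nothing else touching the spanner, bracket within 8 mm of its start (all of step 2 and value of joint bolt between 0.2 and 0.44 rad and velocity of joint bolt between -0.1 and 0.1 rad/s and contact force between anything else and spanner below 0.5 N and distance of bracket from where it was at the start of the episode below 0.008 m and distance between the grasp point and head_c below 0.022 m); the arm keeps its last pose, push and grip.
It fails at once if another thing on the bench is moved by more than 25 mm (distance of any of padlock, lock_cylinder, spare_bolt, screwdriver, lube_can, lock_case, key_dish, blank_box from where it was at the start of the episode above 0.025 m).
It fails at once if the bracket is shoved out of its place in the clamp (more than 20 mm) (distance of bracket from where it was at the start of the episode above 0.02 m).
It also fails if it takes over 61 s, if anything falls off the work surface, if the arm or the gripper's body presses on something with over 40 N, if the wrist force passes 120 N, or if a joint passes its speed limit or range.

### The arm

A 6-joint arm with a two-finger parallel gripper is mounted at the origin on the work surface. World frame = base frame: x ahead of the robot, y to its left, z up, the work surface at z = 0. Lengths are in m, angles in degrees, forces in N, time in s.
With the tool pointing down it reaches from about 0.3 to 0.75 m from the base axis. Payload 8.5 kg.
Tool frame: the origin (TCP) lies midway between the tips of the shut fingers; the grasp point (between the pads) lies 19 mm behind it; z points along the fingers, y is the line along which they close (so a half turn about z gives the same grasp; the last joint's range is limited). The gripper opens to 88 mm and grips with 3 to 60 N. Pads are 18 mm wide; open, the fingers measure 123 mm over their backs; the gripper's body (75 mm by 187 mm) begins 45 mm behind the grasp point.
Start: joints at [-83.44, 21.807, 74.336, -0, 83.858, -12.336], TCP at [0.178, -0.52, 0.239] pointing down, gripper open.
Joint ranges: [-178.18, 178.18], [-50.72, 133.34], [12.68, 142.11], [-81.47, 261.47], [9.98, 163.14], [-165.26, 165.26]. Speed limits (degrees/s): [136.94, 136.94, 180, 180, 180, 180].

### API

Orientations are given as a 3x3 rotation matrix whose columns are the frame's x, y, z axes.
In Python, from workcell import bot, optics gives the robot as it stands.
- The arm moves only by the tool servo_tool, never from a script. Its argument "targets" is a list of rows, each a list of 7 numbers: the shift along the tool's x, y, z in mm, then the turn, a rotation vector about the tool's x, y, z in rad, then the opening, from -1 (shut) to 1 (fully open), so that 0 is half open. In form: [[x, y, z, rx, ry, rz, grip], ...]. A call has 1 to 10 rows; each row is the pose to reach, as a shift and turn from the pose commanded when the call began, along the tool's axes at that moment; what a row does not reach only later rows make up. A row lasts 1/10 s, in which the tool goes at most 50 mm and 8.59 degrees, less where a joint would pass 70% of its speed; a pose out of reach is approached as far as the arm can. A call with a gripper value outside its range is refused whole. The fingers move at their own pace and stop on an object; the grip force is fixed at half the most. Time passes only in rows, so rows that repeat a pose let the fingers close. It gives the time, the measured TCP pose, the force, the opening and the grip force at its end, in the units of the state.
- bot.state(): the state, without advancing time (a new reading comes with each control period).
- optics.capture(name): name is "side" or "top"; returns the picture (384x512x3 uint8, red, green, blue); there is no depth.
- optics.calibration(name): a dict with "intrinsics" (3x3 intrinsics, pixels), "world_from_camera" (4x4, takes a point from camera to world coordinates). Camera axes: x right, y down, z forward; pixel columns grow to the right and rows downward; lengths in m; the calibration is good to about 2 mm. A picture is of the moment at which its call begins. calibration takes no time and is no camera call.
- bot.job_done(): hands the job in; it is judged then, once.
The state is a dict: "time_s": time; "joint_positions": joint angles; "joint_velocities": joint speeds; "effort": joint torques, N m; "tool_pos": TCP position; "tcp_rot": TCP orientation; "wrist_force": force on the tool from outside, world axes, zero at the start; "ft_torque": the same for the moment, N m; "gripper_width": finger opening in m; "grip_force": force on a finger pad.
Only numpy, scipy, OpenCV 4.12 (cv2) and the standard library are available. Lean on these libraries where they do the work, as an engineer would, in place of code of your own. Each camera call takes 0.05 s, during which the arm holds its last target. There are 200 camera calls.

## Working session

There is one attempt and no reset: what is moved stays moved. The work goes in short steps, Python scripts to look and compute and a tool call to move; the robot and the scene stay as the last step left them, time stands still between calls to the robot, and variables do not carry over. Pictures are saved under pics/ and viewed, at most 10 in all, crops included, and the job is handed in when it is done.

Besides the shell and the picture viewer there is one more tool, called by a JSON object that holds its "method" and its "body", one argument or row to a line. servo_tool: Moves the arm, as the interface text tells. Its arguments: {"type":"object","properties":{"targets":{"type":"array","items":{"type":"array","items":{"type":"number"}}}},"required":["targets"]}

```bash
mkdir -p pics; ls; cat > h.py <<'E'
import numpy as np, cv2
from workcell import bot, optics
def cal(n):
    c=optics.calibration(n); return np.array(c["intrinsics"]),np.array(c["world_from_camera"])
def ray(n,px):
    K,T=cal(n); d=T[:3,:3]@np.linalg.inv(K)@np.array([px[0],px[1],1.]); return T[:3,3],d/np.linalg.norm(d)
def onz(n,px,z):
    o,d=ray(n,px); return o+d*(z-o[2])/d[2]
def proj(n,p):
    K,T=cal(n); q=K@(T[:3,:3].T@(np.array(p)-T[:3,3])); return q[:2]/q[2]
def snap(n,f):
    im=np.array(optics.capture(n)); cv2.imwrite(f"pics/{f}.png",im[:,:,::-1]); return im
E
python3 - <<'E'
from h import *
np.set_printoptions(precision=3,suppress=True)
a=snap("top","t0");b=snap("side","s0")
for n in("top","side"): print(n,*cal(n))
s=bot.state(); print(s["time_s"],s["tool_pos"],s["tcp_rot"],s["gripper_width"])
E
```

```text
pics
top [[420.173   0.    259.667]
 [  0.    420.173 193.947]
 [  0.      0.      1.   ]] [[ 0.017 -0.975  0.222  0.164]
 [-1.    -0.015  0.008 -0.008]
 [-0.004 -0.222 -0.975  1.351]
 [ 0.     0.     0.     1.   ]]
side [[356.401   0.    256.298]
 [  0.    356.401 187.031]
 [  0.      0.      1.   ]] [[-0.752 -0.5    0.429 -0.083]
 [-0.659  0.568 -0.493  0.589]
 [ 0.003 -0.653 -0.757  1.059]
 [ 0.     0.     0.     1.   ]]
0.1 [ 0.178 -0.52   0.238] [[ 0.946  0.324 -0.   ]
 [ 0.324 -0.946  0.001]
 [ 0.    -0.001 -1.   ]] 0.08800755375841651
```

View pics/t0.png

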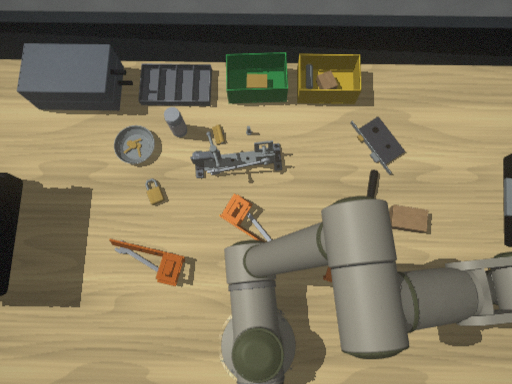

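View pics/s0.png

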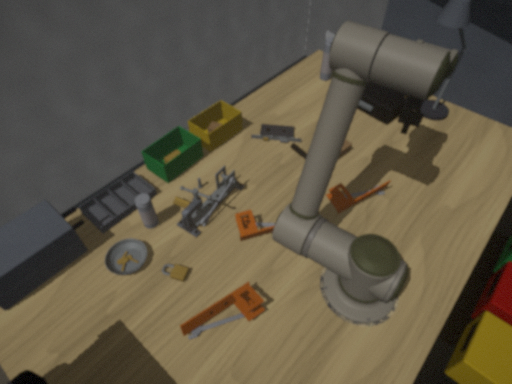

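Candidates in the top view are the orange brackets at (238,210), (170,268) and (330,272), and the grey steel bracket in the dark clamp at (240,160). I choose the grey one and check it in close crops.

```bash
python3 - <<'E'
from h import *
a=cv2.imread("pics/t0.png")[120:190,182:298]; cv2.imwrite("pics/t0c.png",cv2.resize(a,None,fx=6.8,fy=6.8,interpolation=cv2.INTER_CUBIC))
b=cv2.imread("pics/s0.png")[160:240,165:255]; b=cv2.convertScaleAbs(cv2.resize(b,None,fx=7,fy=7,interpolation=cv2.INTER_CUBIC),alpha=1.5); cv2.imwrite("pics/s0c.png",b)
E
```

```text
(no output)
```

View pics/t0c.png

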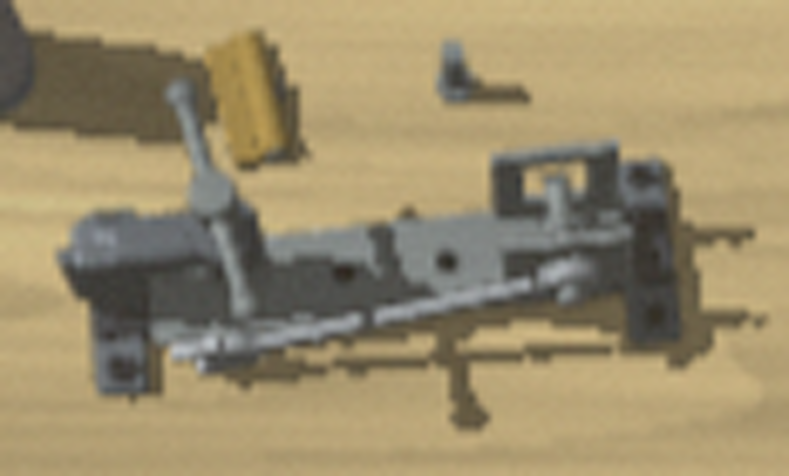

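View pics/s0c.png

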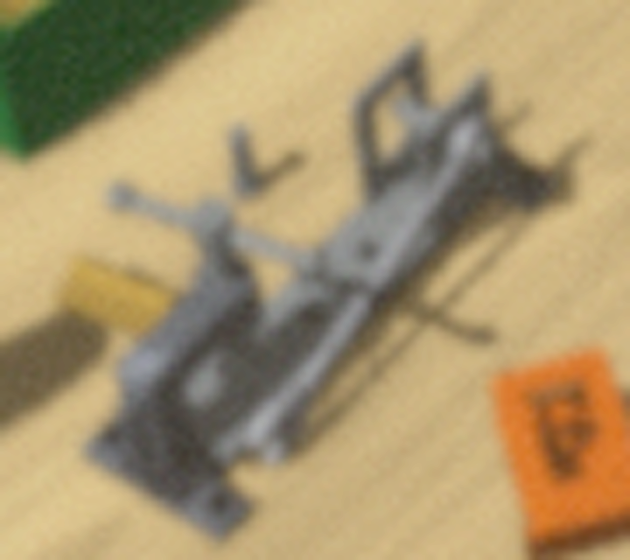

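The crops confirm the grey bracket in the dark clamp. In the top view the hub is at (213,148) and the bar ends are at (208.5,133) and (217,165). The front cheek's top edge runs along row 155 from col 256 to 274, the rear cheek's along row 142 from col 255 to 273, and the spanner is on the robot's side.

```bash
cat >> h.py <<'E'
def tri(pt,ps):
    o1,d1=ray("top",pt);o2,d2=ray("side",ps)
    s=np.linalg.lstsq(np.c_[d1,-d2],o2-o1,rcond=None)[0]
    p,q=o1+s[0]*d1,o2+s[1]*d2; return (p+q)/2,np.linalg.norm(p-q)
def tc(x,y): return (x/6.8+182-.43,y/6.8+120-.43)
def sc(x,y): return (x/7+165-.43,y/7+160-.43)
np.set_printoptions(precision=4,suppress=True)
E
python3 - <<'E'
from h import *
print("balls tri",tri(tc(180,90),sc(120,193)),tri(tc(240,303),sc(312,264)))
e1,e2=onz("top",tc(180,90),.141),onz("top",tc(240,303),.141)
print("balls z.141",e1,e2,"mid",(e1+e2)/2,"len",np.linalg.norm(e1-e2), "ang",np.degrees(np.arctan2(*(e1-e2)[[1,0]])))
print("hubtop",onz("top",tc(212,190),.154))
R=[onz("top",tc(*p),.106) for p in((495,152),(618,146))]; F=[onz("top",tc(*p),.106) for p in((503,240),(632,230))]
for n,(a,b) in(("rear",R),("front",F)): print(n,a,b,np.linalg.norm(a-b),"yaw of +y",np.degrees(np.arctan2(*(a-b)[[1,0]])))
print("rear tri",tri(tc(495,152),sc(360,101)),tri(tc(618,146),sc(418,42)))
print("mouth", (R[0]+R[1]+F[0]+F[1])/4)
# strap/bed: spanner direction
a,b=onz("top",tc(190,352),.04),onz("top",tc(585,268),.08); print("spanner",np.degrees(np.arctan2(*(a-b)[[1,0]])),np.linalg.norm(a-b))
# bed lower feet
print("spine top",onz("top",tc(85,230),.102))
E
```

```text
balls tri (array([0.6253, 0.1618, 0.1445]), np.float64(0.003012926435623073)) (array([0.5258, 0.1307, 0.1426]), np.float64(0.005180598569640852))
balls z.141 [0.628  0.1631 0.141 ] [0.5287 0.1322 0.141 ] mid [0.5783 0.1477 0.141 ] len 0.10402799548907429 ang 17.28783205721196
hubtop [0.5765 0.1451 0.154 ]
rear [0.6134 0.0218 0.106 ] [ 0.6172 -0.0347  0.106 ] 0.05664531578283808 yaw of +y 93.81971497683553
front [0.5711 0.0173 0.106 ] [ 0.5768 -0.0415  0.106 ] 0.05911184022488866 yaw of +y 95.52560791783553
rear tri (array([0.6103, 0.0203, 0.1069]), np.float64(0.005989789776021275)) (array([ 0.619 , -0.0348,  0.101 ]), np.float64(0.00010199998770096825))
mouth [ 0.5946 -0.0093  0.106 ]
spanner 99.71643135475382 0.19420736297305116
spine top [0.5742 0.2092 0.102 ]
```

Measured: hub ≈ (0.577, 0.1465), gap mouth ≈ (0.595, -0.009), 157 mm apart against 160 expected. Bracket +y yaw is about 95.5° and the bar lies at 17.3°, 104 mm long as it should be. My plan is to push the bar round in a circle with the shut fingers as a pin at 40 mm radius, tips at z = 0.118.

```bash
cat >> h.py <<'E'
from scipy.spatial.transform import Rotation as Rn
YAW=np.radians(5.5)
RT=np.array([[np.cos(YAW),np.sin(YAW),0],[np.sin(YAW),-np.cos(YAW),0],[0,0,-1]])
HUB=np.array([.577,.1465,.118])
def to(p,R=RT):
    s=bot.state();R0=np.array(s["tcp_rot"]);
    print("shift mm",R0.T@(np.array(p)-s["tool_pos"])*1000,"rot",Rn.from_matrix(R0.T@R).as_rotvec())
def circ(R,phi): # tool-frame pin centre -> world
    phi=np.radians(phi); return HUB+RT@(R*np.array([np.cos(phi),np.sin(phi),0]))
E
python3 - <<'E'
from h import *
p=circ(.04,110); print(p); to(p+[0,0,.1])
E
```

```text
[0.567  0.1078 0.118 ]
shift mm [ 571.2591 -468.0822   20.9689] rot [-0.0013 -0.0001  0.2338]
```

{"method": "servo_tool", "body": {
  "targets": [
    [34,-28,1,0,0,0.02,-1],
    [71,-58,2,0,0,0.04,-1],
    [107,-88,4,0,0,0.06,-1],
    [143,-117,5,0,0,0.08,-1],
    [180,-147,6,0,0,0.1,-1],
    [216,-177,8,0,0,0.12,-1],
    [252,-206,9,0,0,0.14,-1],
    [288,-236,10,0,0,0.16,-1],
    [324,-265,11,0,0,0.18,-1],
    [360,-295,12,0,0,0.2,-1]
  ]
}}

```text
time_s: 1.1
tool_pos: [0.4238, -0.1228, 0.2266]
tcp_rot: [[0.992, 0.128, -0.0], [0.128, -0.992, 0.0], [-0.0, -0.0, -1.0]]
wrist_force: [1.0, -1.9, 0.6]
gripper_width: 0.0101
grip_force: 0.0
```

```bash
python3 - <<'E'
from h import *
to(circ(.04,110)+[0,0,.08]); print(bot.state()["tool_pos"],bot.state()["wrist_force"])
E
```

```text
shift mm [ 171.6742 -210.2907   28.6253] rot [-0.      0.0002  0.0328]
[ 0.4238 -0.1228  0.2266] [ 0.958  -1.866   0.5543]
```

{"method": "servo_tool", "body": {
  "targets": [
    [25,-30,4,0,0,0.01,-1],
    [53,-65,8,0,0,0.02,-1],
    [81,-100,13,0,0,0.033,-1],
    [109,-134,17,0,0,0.033,-1],
    [137,-168,22,0,0,0.033,-1],
    [160,-196,26,0,0,0.033,-1],
    [170,-208,28,0,0,0.033,-1],
    [171,-209,28,0,0,0.033,-1],
    [171,-209,28,0,0,0.033,-1]
  ]
}}

```text
time_s: 2.0
tool_pos: [0.5653, 0.104, 0.1987]
tcp_rot: [[0.995, 0.096, -0.001], [0.096, -0.995, -0.0], [-0.001, 0.0, -1.0]]
wrist_force: [0.6, -0.1, -0.1]
gripper_width: 0.0005
grip_force: 0.0
```

```bash
python3 - <<'E'
from h import *
to(circ(.04,110)); print(bot.state()["wrist_force"],bot.state()["gripper_width"])
a=snap("top","t1")[110:190,182:298,::-1];b=snap("side","s1")[140:240,150:270,::-1]
a=cv2.resize(a,(696,480),interpolation=3)
cv2.imwrite("pics/t1c.png",a)
E
```

```text
shift mm [ 2.117  -3.6599 80.6485] rot [0.0003 0.0007 0.0006]
[ 0.6276 -0.0755 -0.0854] 0.00048686475233008413
```

View pics/t1c.png

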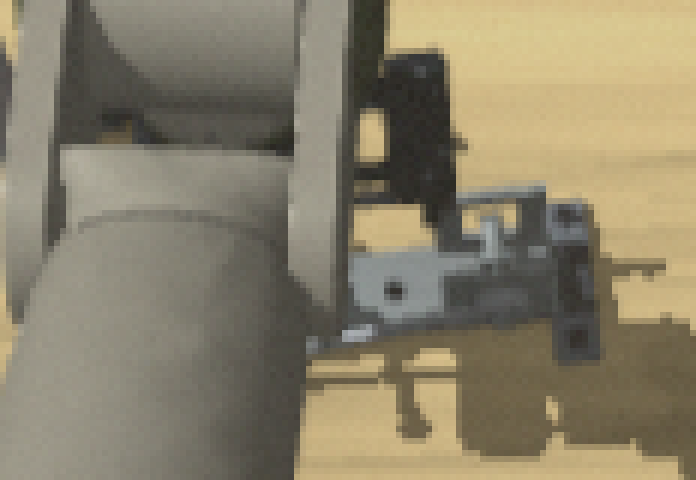

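The arm hides the handle from above, with only the gripper at (410,120) and the cheeks visible, so I descend by the measurements and watch the force.

{"method": "servo_tool", "body": {
  "targets": [
    [2,-4,25,0,0,0,-1],
    [2,-4,50,0,0,0,-1],
    [2,-4,70,0,0,0,-1],
    [2,-4,80,0,0,0,-1],
    [2,-4,80,0,0,0,-1]
  ]
}}

```text
time_s: 2.6
tool_pos: [0.5668, 0.108, 0.1182]
tcp_rot: [[0.995, 0.095, -0.002], [0.095, -0.995, -0.0], [-0.002, -0.0, -1.0]]
wrist_force: [0.5, 0.8, 0.4]
gripper_width: 0.0005
grip_force: 0.0
```

```bash
python3 - <<'E'
from h import *
to(circ(.04,110)); print(bot.state()["wrist_force"])
b=snap("side","s1")[150:240,140:260,::-1]
cv2.imwrite("pics/s1c.png",cv2.convertScaleAbs(cv2.resize(b,(720,540),interpolation=3),alpha=1.5))
for k in range(0,4):
  print(k,[[int(round(40*np.cos(np.radians(110+70*k+7*i))-40*np.cos(np.radians(110+70*k)))),int(round(40*np.sin(np.radians(110+70*k+7*i))-40*np.sin(np.radians(110+70*k))))] for i in range(1,11)])
E
```

```text
shift mm [0.1869 0.2933 0.1848] rot [-0.0001  0.0018 -0.0004]
[0.4591 0.8014 0.4424]
0 [[-4, -2], [-9, -4], [-13, -7], [-16, -11], [-19, -15], [-22, -19], [-24, -23], [-25, -28], [-26, -33], [-26, -38]]
1 [[0, -5], [1, -10], [3, -14], [5, -19], [7, -23], [10, -27], [14, -30], [18, -33], [22, -36], [26, -38]]
2 [[5, -1], [9, -2], [14, -2], [19, -2], [24, -1], [29, 1], [33, 3], [37, 5], [41, 8], [44, 12]]
3 [[3, 4], [5, 8], [7, 13], [8, 17], [9, 22], [9, 27], [9, 32], [8, 37], [6, 41], [4, 46]]
```

View pics/s1c.png

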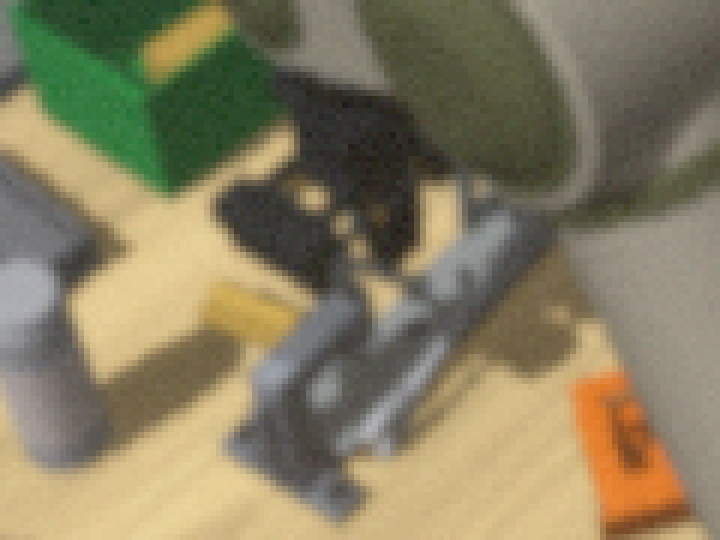

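Fingers are down beside the bar with no contact, and the gripper hides the handle in this view. Start winding.

{"method": "servo_tool", "body": {
  "targets": [
    [-4,-2,0,0,0,0,-1],
    [-9,-4,0,0,0,0,-1],
    [-13,-7,0,0,0,0,-1],
    [-16,-11,0,0,0,0,-1],
    [-19,-15,0,0,0,0,-1],
    [-22,-19,0,0,0,0,-1],
    [-24,-23,0,0,0,0,-1],
    [-25,-28,0,0,0,0,-1],
    [-26,-33,0,0,0,0,-1],
    [-26,-38,0,0,0,0,-1]
  ]
}}

```text
time_s: 3.65
tool_pos: [0.5373, 0.1447, 0.1186]
tcp_rot: [[0.995, 0.097, -0.001], [0.097, -0.995, -0.0], [-0.001, -0.0, -1.0]]
wrist_force: [-0.1, -2.8, 0.6]
gripper_width: 0.0002
grip_force: 1.1
```

{"method": "servo_tool", "body": {
  "targets": [
    [0,-5,0,0,0,0,-1],
    [1,-10,0,0,0,0,-1],
    [3,-14,0,0,0,0,-1],
    [5,-19,0,0,0,0,-1],
    [7,-23,0,0,0,0,-1],
    [10,-27,0,0,0,0,-1],
    [14,-30,0,0,0,0,-1],
    [18,-33,0,0,0,0,-1],
    [22,-36,0,0,0,0,-1],
    [26,-38,0,0,0,0,-1]
  ]
}}

```text
time_s: 4.65
tool_pos: [0.56, 0.185, 0.1187]
tcp_rot: [[0.995, 0.097, -0.001], [0.097, -0.995, 0.0], [-0.001, -0.0, -1.0]]
wrist_force: [-2.7, -1.9, 0.4]
gripper_width: 0.0003
grip_force: 1.4
```

```bash
python3 - <<'E'
from h import *
to(circ(.04,250)); print(bot.state()["wrist_force"])
b=snap("side","s2")[150:240,140:260,::-1]
cv2.imwrite("pics/s2c.png",cv2.convertScaleAbs(cv2.resize(b,(720,540),interpolation=3),alpha=1.5))
E
```

```text
shift mm [-0.4761  2.3458  0.6524] rot [-0.0003  0.0006  0.001 ]
[-2.7492 -1.9363  0.4199]
```

View pics/s2c.png

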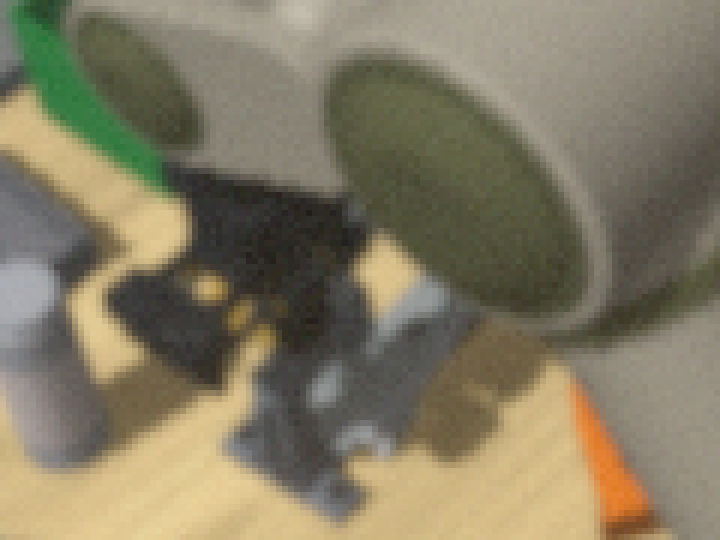

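A steady push of about 3 N matches free turning of the handle. The view is hidden again but nothing else is touched, so I carry on.

{"method": "servo_tool", "body": {
  "targets": [
    [5,-1,0,0,0,0,-1],
    [9,-2,0,0,0,0,-1],
    [14,-2,0,0,0,0,-1],
    [19,-2,0,0,0,0,-1],
    [24,-1,0,0,0,0,-1],
    [29,1,0,0,0,0,-1],
    [33,3,0,0,0,0,-1],
    [37,5,0,0,0,0,-1],
    [41,8,0,0,0,0,-1],
    [44,12,0,0,0,0,-1]
  ]
}}

```text
time_s: 5.7
tool_pos: [0.6054, 0.1767, 0.1188]
tcp_rot: [[0.995, 0.097, 0.0], [0.097, -0.995, 0.0], [0.0, -0.0, -1.0]]
wrist_force: [-1.7, 0.8, -0.2]
gripper_width: 0.0001
grip_force: 0.9
```

{"method": "servo_tool", "body": {
  "targets": [
    [3,4,0,0,0,0,-1],
    [5,8,0,0,0,0,-1],
    [7,13,0,0,0,0,-1],
    [8,17,0,0,0,0,-1],
    [9,22,0,0,0,0,-1],
    [9,27,0,0,0,0,-1],
    [9,32,0,0,0,0,-1],
    [8,37,0,0,0,0,-1],
    [6,41,0,0,0,0,-1],
    [4,46,0,0,0,0,-1]
  ]
}}

```text
time_s: 6.7
tool_pos: [0.6133, 0.1311, 0.1188]
tcp_rot: [[0.995, 0.097, 0.0], [0.097, -0.995, -0.0], [0.0, 0.0, -1.0]]
wrist_force: [0.4, 1.9, 0.2]
gripper_width: 0.0003
grip_force: 0.9
```

```bash
python3 - <<'E'
from h import *
to(circ(.04,390)); print(bot.state()["wrist_force"])
for k in range(4,9):
  print(k,[[int(round(40*np.cos(np.radians(110+70*k+7*i))-40*np.cos(np.radians(110+70*k)))),int(round(40*np.sin(np.radians(110+70*k+7*i))-40*np.sin(np.radians(110+70*k))))] for i in range(1,11)])
E
```

```text
shift mm [-0.0184  1.1942  0.8097] rot [ 0.     -0.0004  0.0009]
[0.4047 1.8891 0.2035]
4 [[-3, 4], [-6, 8], [-9, 11], [-13, 14], [-18, 16], [-22, 18], [-27, 19], [-32, 20], [-37, 20], [-42, 19]]
5 [[-5, -1], [-9, -3], [-14, -5], [-18, -8], [-21, -11], [-25, -15], [-27, -19], [-30, -23], [-31, -28], [-32, -32]]
6 [[-1, -5], [-1, -10], [0, -15], [1, -19], [3, -24], [5, -28], [8, -32], [12, -36], [15, -39], [19, -42]]
7 [[4, -2], [9, -4], [14, -5], [19, -5], [23, -5], [28, -4], [33, -3], [38, -1], [42, 1], [46, 4]]
8 [[4, 3], [7, 7], [9, 11], [11, 16], [13, 20], [14, 25], [14, 30], [14, 35], [13, 40], [12, 44]]
```

{"method": "servo_tool", "body": {
  "targets": [
    [-3,4,0,0,0,0,-1],
    [-6,8,0,0,0,0,-1],
    [-9,11,0,0,0,0,-1],
    [-13,14,0,0,0,0,-1],
    [-18,16,0,0,0,0,-1]
  ]
}}

```text
time_s: 7.2
tool_pos: [0.5964, 0.114, 0.1186]
tcp_rot: [[0.995, 0.097, -0.001], [0.097, -0.995, 0.001], [-0.0, -0.001, -1.0]]
wrist_force: [0.2, 4.4, -0.5]
gripper_width: 0.0005
grip_force: 1.8
```

{"method": "servo_tool", "body": {
  "targets": [
    [-4,2,0,0,0,0,-1],
    [-9,3,0,0,0,0,-1],
    [-14,4,0,0,0,0,-1],
    [-19,4,0,0,0,0,-1],
    [-24,3,0,0,0,0,-1]
  ]
}}

```text
time_s: 7.7
tool_pos: [0.5732, 0.1081, 0.1189]
tcp_rot: [[0.995, 0.096, 0.001], [0.096, -0.995, -0.001], [0.001, 0.001, -1.0]]
wrist_force: [3.6, 0.6, 0.2]
gripper_width: 0.0009
grip_force: 1.4
```

{"method": "servo_tool", "body": {
  "targets": [
    [-5,-1,0,0,0,0,-1],
    [-9,-3,0,0,0,0,-1],
    [-14,-5,0,0,0,0,-1],
    [-18,-8,0,0,0,0,-1],
    [-21,-11,0,0,0,0,-1]
  ]
}}

```text
time_s: 8.2
tool_pos: [0.5508, 0.1176, 0.1187]
tcp_rot: [[0.995, 0.097, -0.001], [0.097, -0.995, -0.0], [-0.001, 0.0, -1.0]]
wrist_force: [2.4, -1.6, -0.2]
gripper_width: 0.0001
grip_force: 1.0
```

{"method": "servo_tool", "body": {
  "targets": [
    [-4,-4,0,0,0,0,-1],
    [-6,-8,0,0,0,0,-1],
    [-9,-12,0,0,0,0,-1],
    [-10,-17,0,0,0,0,-1],
    [-11,-21,0,0,0,0,-1]
  ]
}}

```text
time_s: 8.7
tool_pos: [0.5388, 0.1361, 0.1188]
tcp_rot: [[0.995, 0.096, 0.001], [0.096, -0.995, -0.003], [0.001, 0.003, -1.0]]
wrist_force: [3.3, -11.6, -1.1]
gripper_width: 0.0006
grip_force: 5.1
```

{"method": "servo_tool", "body": {
  "targets": [
    [-1,-5,0,0,0,0,-1],
    [-1,-10,0,0,0,0,-1],
    [0,-15,0,0,0,0,-1]
  ]
}}

```text
time_s: 9.0
tool_pos: [0.5365, 0.1503, 0.1185]
tcp_rot: [[0.995, 0.096, -0.002], [0.096, -0.995, -0.004], [-0.002, 0.004, -1.0]]
wrist_force: [-1.1, -16.2, 0.5]
gripper_width: 0.0004
grip_force: 6.2
```

```bash
python3 - <<'E'
from h import *
to(circ(.04,551)); print(bot.state()["wrist_force"])
E
```

```text
shift mm [0.6752 0.0684 0.5425] rot [0.0042 0.0021 0.0004]
[ -1.0697 -16.2333   0.4816]
```

The force rose to 16 N at 40 mm radius, so the pad is firm. I back off the bar, rise, and move aside for one clear look.

{"method": "servo_tool", "body": {
  "targets": [
    [0,-1,0,0,0,0,-1],
    [0,-1,0,0,0,0,-1],
    [0,-1,0,0,0,0,-1],
    [0,6,0,0,0,0,-1],
    [0,12,0,0,0,0,-1],
    [0,12,-30,0,0,0,-1],
    [0,12,-70,0,0,0,-1],
    [0,12,-110,0,0,0,-1],
    [0,12,-120,0,0,0,-1]
  ]
}}

```text
time_s: 9.9
tool_pos: [0.5387, 0.1409, 0.2428]
tcp_rot: [[0.995, 0.097, 0.006], [0.097, -0.995, 0.001], [0.006, -0.0, -1.0]]
wrist_force: [-0.7, 1.0, 0.1]
gripper_width: 0.0006
grip_force: 0.0
```

{"method": "servo_tool", "body": {
  "targets": [
    [0,40,0,0,0,0,0],
    [0,85,0,0,0,0,0],
    [0,130,0,0,0,0,0],
    [0,175,0,0,0,0,0],
    [0,220,0,0,0,0,0],
    [0,265,0,0,0,0,0],
    [0,310,0,0,0,0,0],
    [0,355,0,0,0,0,0],
    [0,390,0,0,0,0,0],
    [0,390,0,0,0,0,0]
  ]
}}

```text
time_s: 10.9
tool_pos: [0.5753, -0.2513, 0.2368]
tcp_rot: [[0.996, 0.093, -0.002], [0.093, -0.996, 0.001], [-0.002, -0.001, -1.0]]
wrist_force: [0.5, -0.1, -0.1]
gripper_width: 0.0443
grip_force: 0.0
```

```bash
python3 - <<'E'
from h import *
print(bot.state()["tool_pos"],bot.state()["wrist_force"],bot.state()["gripper_width"])
a=snap("top","t3")[120:190,182:298,::-1];cv2.imwrite("pics/t3c.png",cv2.resize(a,None,fx=6.8,fy=6.8,interpolation=cv2.INTER_CUBIC))
E
```

```text
[ 0.5753 -0.2513  0.2368] [ 0.4955 -0.1066 -0.0835] 0.04429660925672251
```

View pics/t3c.png

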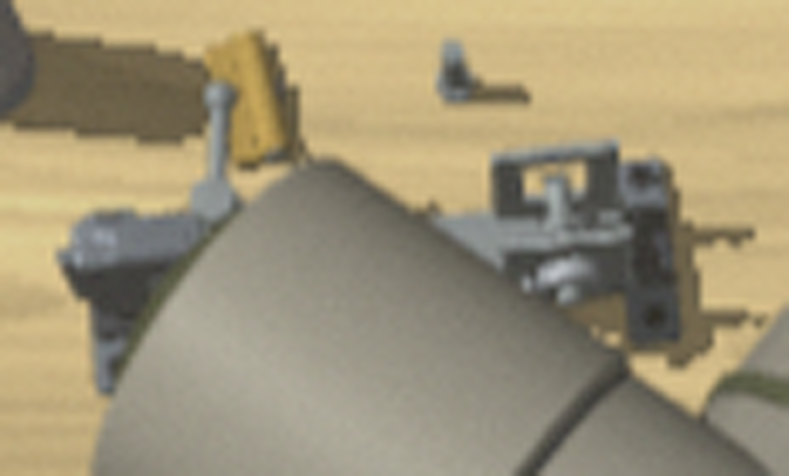

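The bracket hasn't moved: rear cheek edge at row 150, front at 235, head between them at col 556. The bar now points away at (218,95), clear of the gripper's next place. Next I work out the head from this view.

```bash
python3 - <<'E'
from h import *
R=RT[:2,:2]
for n,p,z in(("head tip",(557,178),.091),("head mid",(556,190),.091),("rear top mid",(556,149),.106),("front top mid",(567,235),.106)):
    q=onz("top",tc(*p),z); print(n,q,"in bracket axes rel. mouth(.5946,-.0093):",RT.T[:2]@(q-[.5946,-.0093,.106])*1000)
h=np.array([.5946,-.0093,.080])
g=h+RT@[-.004,0,0]; print("grasp",g); to(g+[0,0,-.019+.08]); to(g+[0,0,-.019])
E
```

```text
head tip [ 0.6065 -0.0069  0.091 ] in bracket axes rel. mouth(.5946,-.0093): [12.0994 -1.268 ]
head mid [ 0.6007 -0.0065  0.091 ] in bracket axes rel. mouth(.5946,-.0093): [ 6.2937 -2.2058]
rear top mid [ 0.6153 -0.0062  0.106 ] in bracket axes rel. mouth(.5946,-.0093): [20.8854 -1.081 ]
front top mid [ 0.5739 -0.0119  0.106 ] in bracket axes rel. mouth(.5946,-.0093): [-20.8435   0.5676]
grasp [ 0.5906 -0.0097  0.08  ]
shift mm [  37.9555 -236.6176   96.5326] rot [-0.0022  0.0021 -0.0016]
shift mm [  38.1215 -236.4415  176.5323] rot [-0.0022  0.0021 -0.0016]
```

```bash
python3 - <<'E'
from h import *
m=np.array([.5946,-.0093,0])
for s in((395,100),(405,112),(420,120)):
    q,e=tri(tc(555,185),sc(*s)); print(q,e,RT.T@(q-m)*1000)
inv=lambda n,p:(proj(n,p)-([182,120] if n=="top" else [165,160])+.43)*(6.8 if n=="top" else 7)
for lab,bx,z in(("head tip top",-4,.091),("head back top",-12,.091),("head tip bot",-4,.069),("rear inner z.106",19,.106),("rear in z.08",19,.08),("rear in z.026",19,.026)):
    q=m+RT@[bx/1000,0,0]+[0,0,z]; print(lab,inv("top",q),inv("side",q))
a=cv2.imread("pics/t0.png")[138:160,252:280]; b=cv2.imread("pics/s0.png")[163:185,213:241]
f=lambda i:cv2.resize(cv2.convertScaleAbs(i,alpha=1.3),(392,308),interpolation=0)
cv2.imwrite("pics/c.png",np.hstack([f(a),f(cv2.convertScaleAbs(b,alpha=1.4))]))
E
```

```text
[ 0.6057 -0.0052  0.088 ] 0.0033751123441532298 [ 11.4353  -3.0446 -88.011 ]
[ 0.6055 -0.0069  0.0791] 0.0037183420829418902 [ 11.0947  -1.3705 -79.0918]
[ 0.6025 -0.0089  0.0755] 0.01266684552986464 [  7.9464   0.3981 -75.5389]
head tip top [562.548 210.693] [423.9343 106.3226]
head back top [563.9581 227.1086] [435.7598 112.8596]
head tip bot [562.2536 225.7777] [426.536  134.2658]
rear inner z.106 [558.6756 152.6922] [388.1464  68.2027]
rear in z.08 [558.3995 171.6926] [391.7482 101.7791]
rear in z.026 [557.8584 208.943 ] [398.8994 168.443 ]
```

View pics/c.png

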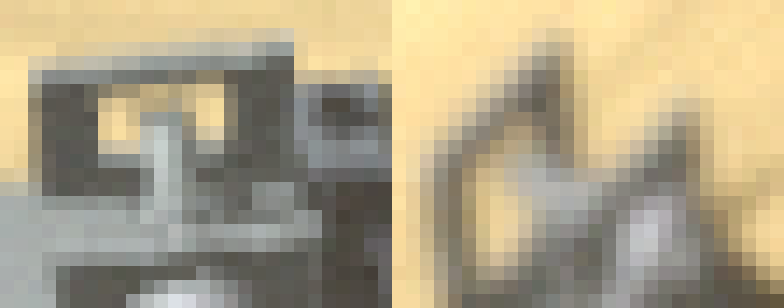

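The left panel shows a pale stub, about 10 mm wide, in front of the latch opening at (160,120)-(160,215). It stays within ±6 mm of the bolt axis, so it doesn't obstruct fingers coming down on either side. I'll confirm the head by the 19 mm grip width. Approach: hover over the gap, then descend with the fingers half open.

{"method": "servo_tool", "body": {
  "targets": [
    [6,-40,10,0,0,0,0],
    [14,-85,20,0,0,0,0],
    [21,-130,30,0,0,0,0],
    [28,-175,40,0,0,0,0],
    [35,-215,50,0,0,0,0],
    [38,-235,55,-0.002,0.002,-0.002,0],
    [38,-237,70,-0.002,0.002,-0.002,0],
    [38,-237,96,-0.002,0.002,-0.002,0],
    [38,-237,96,-0.002,0.002,-0.002,0],
    [38,-237,96,-0.002,0.002,-0.002,0]
  ]
}}

```text
time_s: 11.95
tool_pos: [0.5903, -0.0074, 0.143]
tcp_rot: [[0.995, 0.1, 0.001], [0.1, -0.995, -0.001], [0.001, 0.001, -1.0]]
wrist_force: [-0.9, -0.6, -0.0]
gripper_width: 0.044
grip_force: 0.0
```

```bash
cat >> h.py <<'E'
M=np.array([.5946,-.0093,0])+RT@[0,-.001,0]
E
python3 - <<'E'
from h import *
to(M+RT@[-.004,0,0]+[0,0,.061]); print(bot.state()["wrist_force"],bot.state()["gripper_width"])
E
```

```text
shift mm [-0.0095  1.1776 82.0209] rot [ 0.0014 -0.0011  0.0038]
[-0.9231 -0.583  -0.0232] 0.04395501057409515
```

{"method": "servo_tool", "body": {
  "targets": [
    [0,1,15,0,0,0.004,0],
    [0,1,30,0,0,0.004,0],
    [0,1,40,0,0,0.004,0],
    [0,1,45,0,0,0.004,0]
  ]
}}

```text
time_s: 12.35
tool_pos: [0.591, -0.0093, 0.0979]
tcp_rot: [[0.996, 0.095, 0.002], [0.095, -0.996, -0.002], [0.002, 0.002, -1.0]]
wrist_force: [0.8, -0.3, 0.4]
gripper_width: 0.0438
grip_force: 0.0
```

{"method": "servo_tool", "body": {
  "targets": [
    [0,0,10,0,0,0,0],
    [0,0,20,0,0,0,0],
    [0,0,30,0,0,0,0],
    [0,0,37,0,0,0,0],
    [0,0,37,0,0,0,0]
  ]
}}

```text
time_s: 12.85
tool_pos: [0.5906, -0.0095, 0.0596]
tcp_rot: [[0.996, 0.095, 0.0], [0.095, -0.996, -0.001], [0.0, 0.001, -1.0]]
wrist_force: [0.8, -0.1, 0.8]
gripper_width: 0.0442
grip_force: 0.0
```

{"method": "servo_tool", "body": {
  "targets": [
    [0,0,0,0,0,0,-0.2],
    [0,0,0,0,0,0,-0.4],
    [0,0,0,0,0,0,-0.5],
    [0,0,0,0,0,0,-0.56]
  ]
}}

```text
time_s: 13.25
tool_pos: [0.5911, -0.0096, 0.061]
tcp_rot: [[0.996, 0.095, 0.003], [0.095, -0.996, -0.002], [0.003, 0.002, -1.0]]
wrist_force: [-0.1, -0.4, 0.5]
gripper_width: 0.0198
grip_force: 0.0
```

{"method": "servo_tool", "body": {
  "targets": [
    [0,0,0,0,0,0,-0.6],
    [0,0,0,0,0,0,-0.7],
    [0,0,0,0,0,0,-0.8],
    [0,0,0,0,0,0,-0.8]
  ]
}}

```text
time_s: 13.65
tool_pos: [0.5912, -0.0097, 0.061]
tcp_rot: [[0.996, 0.095, 0.003], [0.095, -0.996, -0.002], [0.002, 0.002, -1.0]]
wrist_force: [-0.6, -1.9, 2.8]
gripper_width: 0.018
grip_force: 30.0
```

Both pads are on an 18 to 19 mm piece at 30 N, well centred. Now turn about the bolt axis, pivoting 19 mm behind the TCP.

{"method": "servo_tool", "body": {
  "targets": [
    [0,0,0,0,0,0,-0.8],
    [0,-0.6,0,0.03,0,0,-0.8],
    [0,-1.3,0,0.07,0,0,-0.8],
    [0,-1.9,-0.1,0.1,0,0,-0.8],
    [0,-2.5,-0.2,0.13,0,0,-0.8],
    [0,-3.2,-0.3,0.17,0,0,-0.8]
  ]
}}

```text
time_s: 14.25
tool_pos: [0.5909, -0.0065, 0.0613]
tcp_rot: [[0.995, 0.094, -0.014], [0.095, -0.981, 0.168], [0.003, -0.168, -0.986]]
wrist_force: [-0.3, -3.0, 4.1]
gripper_width: 0.0175
grip_force: 30.1
```

```bash
python3 - <<'E'
from h import *
s=bot.state(); print(s["wrist_force"],s["ft_torque"],s["gripper_width"],np.arctan2(*np.array(s["tcp_rot"])[[1,2],[2,2]]))
a=snap("side","s4")[160:240,165:255,::-1]; cv2.imwrite("pics/s4c.png",cv2.convertScaleAbs(cv2.resize(a,None,fx=7,fy=7,interpolation=cv2.INTER_CUBIC),alpha=1.5))
E
```

```text
[-0.2915 -3.0168  4.138 ] [-0.5872  0.1751  0.0786] 0.017480981317772436 2.9730863940165837
```

View pics/s4c.png

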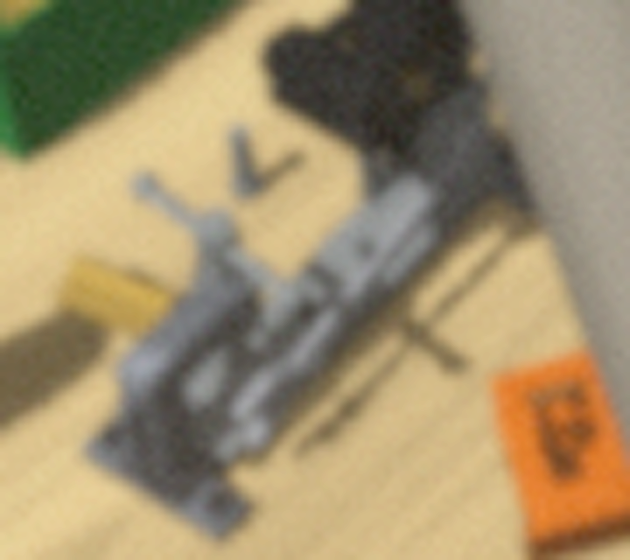

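The spanner's free end has lifted to (250,430) from (270,445), with its shadow now apart from it, so the head is turning. Finish the turn.

{"method": "servo_tool", "body": {
  "targets": [
    [0,-0.6,0,0.03,0,0,-0.8],
    [0,-1.1,0,0.06,0,0,-0.8],
    [0,-1.7,-0.1,0.09,0,0,-0.8],
    [0,-2.3,-0.1,0.12,0,0,-0.8],
    [0,-2.8,-0.2,0.15,0,0,-0.8],
    [0,-3.2,-0.3,0.17,0,0,-0.8],
    [0,-3.2,-0.3,0.17,0,0,-0.8],
    [0,-3.2,-0.3,0.17,0,0,-0.8],
    [0,-3.2,-0.3,0.17,0,0,-0.8]
  ]
}}

```text
time_s: 15.2
tool_pos: [0.5905, -0.0034, 0.062]
tcp_rot: [[0.996, 0.09, -0.029], [0.094, -0.939, 0.332], [0.002, -0.333, -0.943]]
wrist_force: [-1.1, -4.1, 5.2]
gripper_width: 0.0174
grip_force: 30.1
```

```bash
python3 - <<'E'
from h import *
s=bot.state(); R=np.array(s["tcp_rot"]); print(s["wrist_force"],s["gripper_width"],s["grip_force"],"tilt",np.arccos(-R[2,2]))
g=np.array(s["tool_pos"])-.019*R[:,2]; print("grasp",g, "bracket axes",RT.T@(g-M)*1000)
a=snap("side","s5").astype(float)[160:240,165:255]; b=cv2.imread("pics/s0.png")[160:240,165:255,::-1].astype(float)
c=cv2.imread("pics/s4.png")[160:240,165:255,::-1].astype(float)
inv=lambda p:proj("side",p)
# expected spanner free end pixel at joint 0, .17,.32,.44 (bracket x about -32 mm)
P=M+RT@[-.031,0,0]
for q in(0,.17,.25,.32,.44): 
    p=P+RT@[0,-.18*np.cos(.32-q),0]+[0,0,.08-.18*np.sin(.32-q)]; print(q,proj("side",p), proj("side",p+[0,0,.004]))
# brightness centroid of bright bluish spanner end region
for n,i in(("s0",b),("s4",c),("s5",a)):
    g8=cv2.cvtColor(i.astype(np.uint8),cv2.COLOR_RGB2HSV); roi=np.zeros(g8.shape[:2],bool); roi[45:68,28:46]=1
    m=roi&(g8[...,1]<60)&(g8[...,2]>105); ys,xs=np.nonzero(m); print(n,m.sum(),xs.mean()+165,ys.mean()+160,"lowest",(xs[ys.argmax()]+165,ys.max()+160))
E
```

```text
[-1.0692 -4.1001  5.2437] 0.017399656007684807 30.051073513677693 tilt 0.3392618637182592
grasp [ 0.5911 -0.0097  0.0799] bracket axes [ -3.5464   1.0104 -79.9343]
0 [201.785  219.7321] [201.6578 219.0739]
0.17 [199.4622 216.1032] [199.3265 215.4221]
0.25 [198.6671 213.9506] [198.5282 213.2576]
0.32 [198.1412 211.8418] [197.9999 211.138 ]
0.44 [197.6288 207.7615] [197.4843 207.0382]
s0 8 201.875 220.875 lowest (np.int64(203), np.int64(225))
s4 6 200.66666666666666 218.0 lowest (np.int64(201), np.int64(222))<stdin>:14: RuntimeWarning: Mean of empty slice.
  ret = ret.dtype.type(ret / rcount)
Traceback (most recent call last):
ValueError: attempt to get argmax of an empty sequence
```

```bash
python3 - <<'E'
from h import *
L=lambda n:cv2.GaussianBlur(cv2.resize(cv2.imread(f"pics/{n}.png",0)[160:240,165:255],None,fx=4,fy=4,interpolation=2),(0,0),2)
ims={n:L(n) for n in("s0","s4","s5")}
# side-view bench below the spanner: spanner lower outline / end blob by template (15x12 px around the end)
def match(a,b,cx,cy,w=7,h=6):
    x,y=(cx-165)*4,(cy-160)*4; t=ims[a][int(y-h*4):int(y+h*4),int(x-w*4):int(x+w*4)]
    s=ims[b][int(y-h*4-48):int(y+h*4+16),int(x-w*4-40):int(x+w*4+20)]
    r=cv2.matchTemplate(s,t,cv2.TM_CCOEFF_NORMED); _,v,_,l=cv2.minMaxLoc(r); return ((l[0]-40)/4,(l[1]-48)/4,v)
print(match("s0","s4",202,221),match("s4","s5",200,217.5),match("s0","s5",202,221))
m=cv2.imread("pics/s5.png")[198:228,190:214]; h=cv2.cvtColor(m,cv2.COLOR_BGR2HSV)
print("V");print(h[...,2]); print("S<90"); print("\n".join("".join("#" if v else "." for v in r) for r in h[...,1]<90))
h=cv2.cvtColor(cv2.imread("pics/s4.png")[198:228,190:214],cv2.COLOR_BGR2HSV); print("s4");print("\n".join("".join("#" if v else "." for v in r) for r in h[...,1]<90))
h=cv2.cvtColor(cv2.imread("pics/s0.png")[198:228,190:214],cv2.COLOR_BGR2HSV); print("s0");print("\n".join("".join("#" if v else "." for v in r) for r in h[...,1]<90))
E
```

```text
(-1.0, -3.75, 0.7026718854904175) (-1.0, 1.25, 0.5977014303207397) (-4.0, -8.25, 0.7842263579368591)
V
[[139 133 119 100  87  84  76  70  76  89  99 104 110 116 131 135 134 118
   99  78  73  80  93 103]
 [135 130 114  96  87  86  76  68  71  78  88  97 103 113 117 122 118 108
   91  79  75  81  92  96]
 [129 122 107  91  88  84  82  76  73  76  80  89 100 108 110 109 108  97
   92  89  85  87  90  86]
 [116 111  96  87  85  84  85  78  79  72  72  75  97 108 109 109 103  94
   89  93  86  85  80  73]
 [ 97  87  86  85  83  82  81  79  72  62  58  71  90 109 105 105 102  90
   82  86  83  73  66  61]
 [ 87  81  83  84  81  78  77  69  62  56  54  62  85  97  99  98  92  84
   83  81  72  65  60  60]
 [ 86  81  85  84  80  77  64  60  56  56  52  57  78  95  98  93  90  87
   87  81  68  61  59  58]
 [ 86  84  86  82  76  71  59  57  55  51  53  59  78  91  96  91  89  90
   87  74  65  63  58  62]
 [ 83  84  83  76  69  61  56  53  53  54  58  66  81  89  91  88  89  84
   76  67  60  56  59  55]
 [ 86  81  77  69  61  58  54  48  51  59  68  81  90  89  85  80  82  75
   68  63  61 
[... 3594 characters left out ...]

.#######################
.#######################
########################
########################
########################
########################
########################
########################
########################
########################
########################
########################
#######################.
#######################.
#######################.
#####################...
#####################...
####################....
#####################...
####################....
####################....
####################....
###################.....
###################.....
#################.......
#################.......
#########...####........
#######......##.........
```

From s0 to s5 the spanner end moved (-4.0, -8.25) px, against (-3.6, -7.9) expected at 0.32 rad, so it is level. The half-way picture matches 0.17 rad too, so there is no slip. The grip holds at 30 N.

```bash
python3 - <<'E'
from h import *
print(bot.job_done())
E
```

```text
the job is handed in; nothing more can be done
None
```

The clamp is wound down on the strap and the bolt head is gripped by two flats at 30 N, with the spanner level (about 0.33 rad by the camera); I handed the job in still holding, but pad force was judged only from the handle's 16 N resistance and no verdict came back.

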